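# Return the spice jars to their rack in reverse order

### The arm

A 7-joint arm with a two-finger parallel gripper is mounted at the origin on the work surface. World frame = base frame: x ahead of the robot, y to its left, z up, the work surface at z = 0. Lengths are in m, angles in rad, forces in N, time in s.
With the tool pointing down it reaches from about 0.4 to 0.875 m from the base axis. Payload 4.4 kg.
Tool frame: the origin (TCP) lies midway between the tips of the shut fingers; the grasp point (between the pads) lies 19 mm behind it; z points along the fingers, y is the line along which they close (so a half turn about z gives the same grasp; the last joint's range is limited). The gripper opens to 85 mm and grips with 20 to 120 N. Pads are 22 mm wide; open, the fingers measure 114 mm over their backs; the gripper's body (76 mm by 85 mm) begins 54 mm behind the grasp point. The pads swing forward as they close: fully open they stand 13 mm farther back than shut.
Start: joints at [-1.194, 0.628, 0.038, 1.517, -0.027, 0.996, -0.02], TCP at [0.278, 0.587, 0.231] pointing down, gripper open.
Joint ranges: [-3.06, 3.06], [-0.37, 2.12], [-1.25, 1.32], [0.18, 2.47], [-1.1, 4.24], [0.23, 1.98], [-2.94, 2.94]. Speed limits (rad/s): [2.57, 2.57, 3.14, 3.14, 3.14, 3.14, 3.14].

### API

Orientations are given as a unit quaternion [w, x, y, z].
In Python, from rig import robot gives the robot as it stands. The module is installed in compiled form; this text tells all that it offers.
- The arm moves only by the tool send_rows, never from a script. Its argument "rows" is a list of rows, each an object with "fingers": the opening, from -1 (shut) to 1 (fully open), so that 0 is half open; "slide": the shift along the tool's x, y, z normalised to -1 to 1, where 1 is 100 mm, a list of three; "roll": the turn about the tool's z normalised to -1 to 1, where 1 is 360 degrees. A call has exactly 8 rows; each row is the pose to reach, as a shift and turn from the pose commanded when the call began, along the tool's axes at that moment, turning the shorter way round; what a row does not reach only later rows make up. A row lasts 1/8 s, in which the tool goes at most 62.5 mm and 10.7 degrees, less where a joint would pass 70% of its speed; a pose out of reach is approached as far as the arm can. A call with a number of a shift or a turn outside -1 to 1 is refused whole. A call with a gripper value outside its range is refused whole. The fingers move at their own pace and stop on an object; "grip_force" is the grip in N (left out, the last holds). Time passes only in rows, so rows that repeat a pose let the fingers close, or fill a call up. It gives the time, the measured TCP pose, the force, the opening and the grip force at its end, in the units of the state.
- robot.read_state(): the state, without advancing time (a new reading comes with each control period).
- robot.capture(name): name is "scene" or "top" or "wrist"; returns a dict with "pixels" (480x640x3 uint8, red, green, blue), "fov_y" (degrees; the focal length in pixels is half the picture's height over the tangent of half this angle, whatever the lens; pixels are square), "cx", "cy" (the principal point, pixels), "camera_from_world" (4x4, takes a point from world to camera coordinates). Camera axes: x right, y up, looking along -z (the intrinsics and any distortion apply to the point x, -y, -z); pixel columns grow to the right and rows downward; lengths in m; the calibration is good to about 2 mm. A picture is of the moment at which its call begins. There is no depth.
- robot.hand_in(): hands the job in; it is judged then, once.
The state is a dict: "t": time; "joint_pos": joint angles; "dq": joint speeds; "joint_torque": joint torques, N m; "tool_pos": TCP position; "tcp_rot": TCP orientation; "contact_force": force on the tool from outside, world axes, zero at the start; "moment": the same for the moment, N m; "grip_width": finger opening in m; "finger_force": force on a finger pad.
Only numpy, scipy, OpenCV 4.12 (cv2) and the standard library are available. Lean on these libraries where they do the work, as an engineer would, in place of code of your own. Each camera call takes 0.05 s, during which the arm holds its last target. There are 200 camera calls.

### The job

Move the four spice jars from the white drip tray into the four places of the pale wooden spice rack, one jar to a place, in reverse order: the jar standing nearest the robot in the tray goes to the rack's farthest place, the next one to the next-farthest, and so on, so that the jar farthest away in the tray ends nearest the robot. Keep every jar upright all the time, leave them standing flat in the rack, and leave the oil bottle where it is.

Things in the scene. Friction and masses are not known exactly. Their poses are not given: they have to be found in the camera images.
- jar_red: Filled spice jar with a red lid: an upright cylinder 44 mm in diameter and 100 mm tall (lid: the top 23 mm; red-brown body), about 0.16 kg. At the start it stands within 4 mm of the centre of the red coaster. Origin at the centre of its underside, z up along the jar; its yaw means nothing.
- jar_yellow: Filled spice jar with a yellow lid: an upright cylinder 44 mm in diameter and 100 mm tall (lid: the top 23 mm; ochre body), about 0.16 kg. At the start it stands within 4 mm of the centre of the yellow coaster. Origin at the centre of its underside, z up along the jar; its yaw means nothing.
- jar_green: Filled spice jar with a green lid: an upright cylinder 44 mm in diameter and 100 mm tall (lid: the top 23 mm; olive green body), about 0.16 kg. At the start it stands within 4 mm of the centre of the green coaster. Origin at the centre of its underside, z up along the jar; its yaw means nothing.
- jar_blue: Filled spice jar with a blue lid: an upright cylinder 44 mm in diameter and 100 mm tall (lid: the top 23 mm; near-black body), about 0.16 kg. At the start it stands within 4 mm of the centre of the blue coaster. Origin at the centre of its underside, z up along the jar; its yaw means nothing.
- coaster_red: Fixed red coaster, 58 x 58 mm, 4 mm thick, in the drip tray; marks where the red-lidded jar stood at the start. Origin: centre of its underside, 5 mm above the worktop; x along the row away from the robot (within 0.2 rad of world x), y across it. The tray is a fixed white trough, 280 x 78 mm, rim 14 mm high, left or right of the robot's centre line.
- coaster_yellow: Fixed yellow coaster, 58 x 58 mm, 4 mm thick, in the drip tray; marks where the yellow-lidded jar stood at the start. Origin: centre of its underside, 5 mm above the worktop; x along the row away from the robot (within 0.2 rad of world x), y across it. The four coasters lie in one straight row at a pitch of 66 mm; their order changes.
- coaster_green: Fixed green coaster, 58 x 58 mm, 4 mm thick, in the drip tray; marks where the green-lidded jar stood at the start. Origin: centre of its underside, 5 mm above the worktop; x along the row away from the robot (within 0.2 rad of world x), y across it. The four coasters, near to far, always have world x below 0.479, 0.545, 0.611 and 0.68 m.
- coaster_blue: Fixed blue coaster, 58 x 58 mm, 4 mm thick, in the drip tray; marks where the blue-lidded jar stood at the start. Origin: centre of its underside, 5 mm above the worktop; x along the row away from the robot (within 0.2 rad of world x), y across it.
- rack: Fixed pale wood rack with grey floors, 270 x 72 x 22 mm, across the robot's centre line from the tray. Origin: centre of its underside; x along it away from the robot (within 0.2 rad of world x), y across. Four open-topped places, 60 x 60 mm inside, centred at x = -99, -33, 33, 99 mm, y = 0; floor 10 mm above the underside; walls 6 mm thick, 12 mm above that floor.
- oil_bottle: Bystander: loose green oil bottle, 60 mm in diameter, 170 mm tall, beyond the far ends of tray and rack near the centre line. Origin: centre of its underside. (Also about: a loose white beaker, 68 mm across, 85 mm tall, on the centre line between tray and rack; a wooden-handled spoon lying far right.)

How it is judged:
By the outcome, as a careful person would: the job done as asked, in the order asked, and still so for the second after the job is handed in, with the robot touching nothing.
It also fails if it takes over 120 s, if anything falls off the work surface, if the arm or the gripper's body presses on something with over 40 N, if the wrist force passes 120 N, or if a joint passes its speed limit or range.

## Working session

There is one attempt and no reset: what is moved stays moved. The work goes in short steps, Python scripts to look and compute and a tool call to move; the robot and the scene stay as the last step left them, time stands still between calls to the robot, and variables do not carry over. Pictures are saved under pics/ and viewed, at most 14 in all, crops included, and the job is handed in when it is done.

Besides the shell and the picture viewer there is one more tool, called after "Emit:" by a JSON object that holds its "name" and its "arguments", one argument or row to a line. send_rows: Moves the arm, as the interface text tells. Its arguments: {"type":"object","properties":{"rows":{"type":"array"},"grip_force":{"type":"number"}},"required":["rows"]}

```bash
mkdir -p pics; python3 - <<'E'
from rig import robot
import cv2,pickle
s=robot.read_state();print(s)
d={}
for n in("scene","top"):
    c=robot.capture(n);d[n]=c;cv2.imwrite(f"pics/{n}0.png",c["pixels"][:,:,::-1]);print(n,{k:v for k,v in c.items() if k!="pixels"})
pickle.dump(d,open("c0.pkl","wb"))
E
```

```text
{'t': 0.0, 'joint_pos': array([-1.19379465,  0.62933677,  0.03842925,  1.51839044, -0.02699249,
        0.99629965, -0.02000074]), 'dq': array([ 0.00077424, -0.00125567, -0.00167988, -0.0007674 , -0.00110891,
        0.00109201, -0.00257035]), 'joint_torque': array([-6.21492363e-04, -5.63388598e+01,  1.22616693e+00, -1.93451107e+01,
        1.09734890e-02,  1.04847454e-02, -3.94516249e-06]), 'tool_pos': array([0.27820368, 0.586749  , 0.23038776]), 'tcp_rot': array([-1.98616751e-04,  2.19589987e-01,  9.75591779e-01, -9.37464109e-04]), 'contact_force': array([ 1.09921964, -0.23406679,  0.01350433]), 'moment': array([-0.03736152,  0.02384482, -0.05341229]), 'finger_force': 0.0, 'grip_width': 0.08529191263147405}
scene {'fov_y': 50.77696142228355, 'cx': 321.74928640128473, 'cy': 238.50454362441067, 'camera_from_world': array([[-0.76938902,  0.63864842, -0.01298996,  0.47607334],
       [-0.52254414, -0.61755978,  0.58784993,  0.26026094],
       [ 0.36740735,  0.45907311,  0.8088657 , -1.20316595],
       [ 0.        ,  0.        ,  0.        ,  1.        ]])}
top {'fov_y': 49.45397447833873, 'cx': 325.78879599366394, 'cy': 232.6202328752547, 'camera_from_world': array([[ 0.02046898, -0.99967568, -0.01515115, -0.01703334],
       [ 0.98855673,  0.01797131,  0.14977522, -0.59674921],
       [-0.14945436, -0.01804351,  0.98860398, -0.77048906],
       [ 0.        ,  0.        ,  0.        ,  1.        ]])}
```

View pics/top0.png

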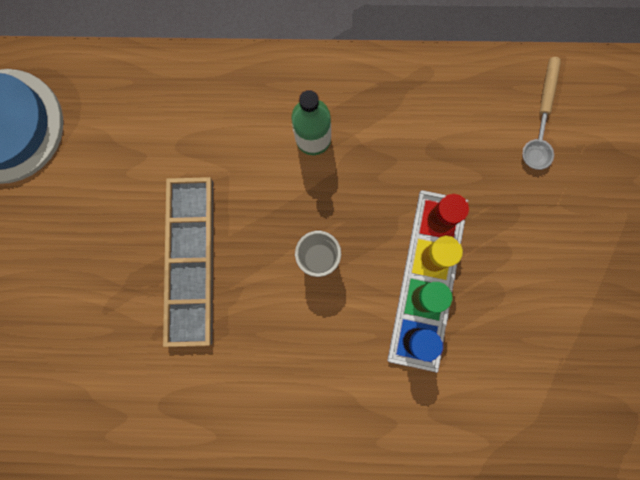

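View pics/scene0.png

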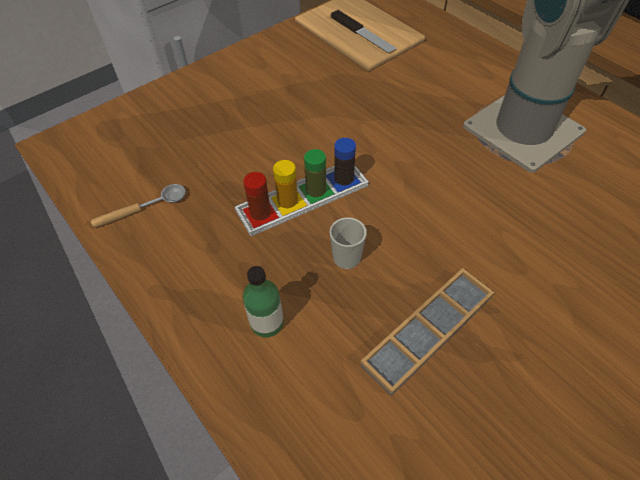

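The tray is on the right (y<0), ordered blue (425,345), green (435,298), yellow (445,252), red (453,209) from near to far. The rack is on the left at (188,262), the beaker at (318,253) and the bottle at (312,125). Blue goes to the farthest place and red to the nearest.

```bash
cat > h.py <<'E'
import numpy as np,cv2
def ray(c,u,v,z):
    f=240/np.tan(np.radians(c["fov_y"]/2)); M=c["camera_from_world"]; R=M[:3,:3]
    o=-R.T@M[:3,3]; d=R.T@np.array([(u-c["cx"])/f,-(v-c["cy"])/f,-1]); return o+d*(z-o[2])/d[2]
E
python3 - <<'E'
import pickle,cv2,numpy as np
from h import ray
d=pickle.load(open("c0.pkl","rb"));c=d["top"];im=c["pixels"];hsv=cv2.cvtColor(im,cv2.COLOR_RGB2HSV)
g=cv2.cvtColor(im,cv2.COLOR_RGB2HSV)[:,:,2]
print("v at lids/coasters",[(hsv[y,x]) .tolist() for x,y in((453,209),(432,222),(447,252),(423,262),(436,297),(413,300),(426,345),(406,340))])
roi=cv2.GaussianBlur(im[180:380,380:490],(0,0),.7)
for k in range(3):
    h=cv2.HoughCircles(cv2.resize(roi[:,:,k],None,fx=4,fy=4,interpolation=cv2.INTER_CUBIC),cv2.HOUGH_GRADIENT,1,120,param1=120,param2=18,minRadius=54,maxRadius=68)
    for u,v,r in ([] if h is None else h[0]): 
        u=(u+.5)/4-.5+380;v=(v+.5)/4-.5+180; print(k,round(u,1),round(v,1),round(r/4,1),ray(c,u,v,.109).round(4))
# rack: wood is brighter than table, low-sat floors
roi=np.zeros(g.shape,np.uint8);roi[170:355,155:220]=1
m=(((g>150)|(hsv[:,:,1]<60))&(roi>0)).astype(np.uint8)*255
m=cv2.morphologyEx(m,cv2.MORPH_CLOSE,np.ones((5,5)))
cs=max(cv2.findContours(m,0,1)[0],key=cv2.contourArea);r=cv2.minAreaRect(cs);P=np.array([ray(c,u,v,.022) for u,v in cv2.boxPoints(r)]);print(r,P.round(4),P.mean(0))
n,l,s,ce=cv2.connectedComponentsWithStats((((hsv[:,:,1]<60)&(g>60)&(roi>0))).astype(np.uint8))
for i in range(1,n):
    if s[i,4]>300: print("floor",s[i],ray(c,*ce[i],.010).round(4))
for nm,u,v,z in(("beaker",318,253,.085),("bottlecap",309,101,.17)):print(nm,ray(c,u,v,z).round(3))
E
```

```text
v at lids/coasters [[1, 217, 167], [7, 244, 71], [26, 218, 212], [18, 213, 103], [69, 165, 148], [31, 162, 44], [108, 199, 164], [11, 122, 23]]
2 417.2 341.5 14.5 [ 0.4363 -0.1371  0.109 ]
((187.0, 258.0), (176.0, 64.0), 90.0) [[0.6996 0.2783 0.022 ]
 [0.7013 0.1726 0.022 ]
 [0.4183 0.1581 0.022 ]
 [0.4161 0.2585 0.022 ]] [0.55883051 0.21687354 0.022     ]
floor [ 172  183   34   35 1151] [0.6528 0.2233 0.01  ]
floor [ 171  222   35   36 1233] [0.5862 0.22   0.01  ]
floor [ 170  262   36   38 1298] [0.5195 0.217  0.01  ]
floor [ 169  304   37   38 1317] [0.4533 0.214  0.01  ]
beaker [0.56  0.005 0.085]
bottlecap [0.761 0.019 0.17 ]
```

```bash
python3 - <<'E'
import pickle,cv2,numpy as np
d=pickle.load(open("c0.pkl","rb"));a=cv2.resize(d["top"]["pixels"][185:375,380:480],None,fx=3,fy=3,interpolation=cv2.INTER_CUBIC)
b=cv2.resize(d["scene"]["pixels"][130:240,230:375],None,fx=3,fy=3,interpolation=cv2.INTER_CUBIC)
o=np.zeros((570,740,3),np.uint8);o[:570,:300]=a;o[:330,305:740]=b
cv2.imwrite("pics/crop.png",o[:,:,::-1])
E
```

```text
(no output)
```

View pics/crop.png

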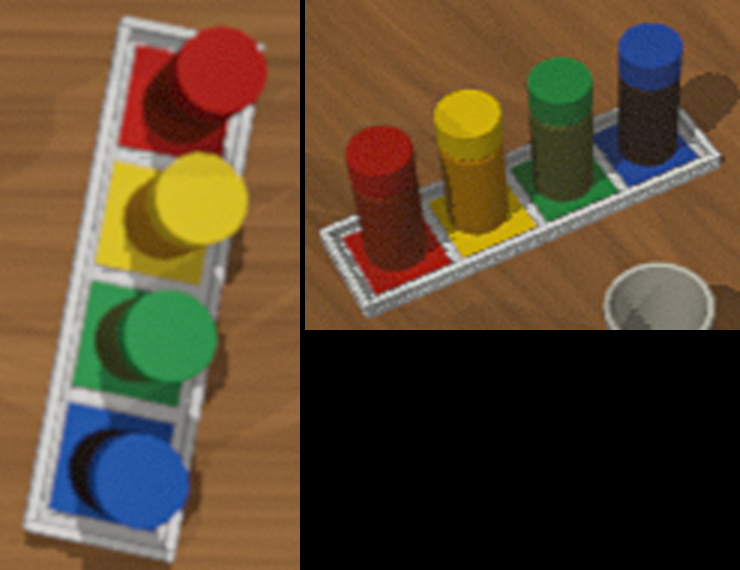

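The lid tops in the top view are centred at red (453.7,208.4), yellow (446.7,250.7), green (436.4,296.7) and blue (427,345). I'll cross-check them with the scene view.

```bash
python3 - <<'E'
import pickle
from h import ray
d=pickle.load(open("c0.pkl","rb"))
for n,a,b in(("red",(222,71),(380,151)),("yel",(201,198),(468,114)),("grn",(170,336),(560,81)),("blu",(142,481),(650,47))):
    print(n,ray(d["top"],380+a[0]/3-.33,185+a[1]/3-.33,.109).round(4),ray(d["scene"],230+(b[0]-305)/3-.33,130+b[1]/3-.33,.109).round(4))
# rack outer corners in scene: near-right, far etc.
for u,v in((463,271),(493,294),(391,390),(362,364)):print(ray(d["scene"],u,v,.022).round(4))
E
```

```text
red [ 0.6261 -0.1907  0.109 ] [ 0.6281 -0.1881  0.109 ]
yel [ 0.5643 -0.1797  0.109 ] [ 0.5655 -0.1775  0.109 ]
grn [ 0.4988 -0.1643  0.109 ] [ 0.5008 -0.162   0.109 ]
blu [ 0.4318 -0.1506  0.109 ] [ 0.4342 -0.1475  0.109 ]
[0.4252 0.181  0.022 ]
[0.4214 0.2486 0.022 ]
[0.6866 0.2569 0.022 ]
[0.6927 0.1944 0.022 ]
```

Emit:
{"name": "send_rows", "arguments": {
  "rows": [
    {"fingers":1,"slide":[-0.125,-0.125,0],"roll":-0.009},
    {"fingers":1,"slide":[-0.25,-0.25,0],"roll":-0.018},
    {"fingers":1,"slide":[-0.375,-0.375,0],"roll":-0.027},
    {"fingers":1,"slide":[-0.5,-0.5,0],"roll":-0.036},
    {"fingers":1,"slide":[-0.625,-0.625,0],"roll":-0.045},
    {"fingers":1,"slide":[-0.75,-0.75,0],"roll":-0.054},
    {"fingers":1,"slide":[-0.9,-0.9,0],"roll":-0.063},
    {"fingers":1,"slide":[-1,-1,0],"roll":-0.0705}
  ],
  "grip_force": 40
}}

```text
t: 1.1
tool_pos: [0.3263, 0.4528, 0.2309]
tcp_rot: [-0.0, -0.0, 1.0, -0.001]
contact_force: [-0.7, -0.0, 0.2]
grip_width: 0.0854
finger_force: 0.0
```

Emit:
{"name": "send_rows", "arguments": {
  "rows": [
    {"fingers":1,"slide":[-0.05,-0.125,0],"roll":0},
    {"fingers":1,"slide":[-0.1,-0.25,0],"roll":0},
    {"fingers":1,"slide":[-0.15,-0.4,0],"roll":0},
    {"fingers":1,"slide":[-0.2,-0.55,0],"roll":0},
    {"fingers":1,"slide":[-0.25,-0.7,0],"roll":0},
    {"fingers":1,"slide":[-0.3,-0.85,0],"roll":0},
    {"fingers":1,"slide":[-0.36,-1,0],"roll":0},
    {"fingers":1,"slide":[-0.36,-1,0],"roll":0}
  ]
}}

```text
t: 2.1
tool_pos: [0.3628, 0.3526, 0.2314]
tcp_rot: [0.0, 0.001, 1.0, -0.0]
contact_force: [0.1, -0.6, -0.6]
grip_width: 0.0856
finger_force: 0.0
```

Emit:
{"name": "send_rows", "arguments": {
  "rows": [
    {"fingers":1,"slide":[-0.05,-0.125,0],"roll":0},
    {"fingers":1,"slide":[-0.1,-0.25,0],"roll":0},
    {"fingers":1,"slide":[-0.15,-0.4,0],"roll":0},
    {"fingers":1,"slide":[-0.2,-0.55,0],"roll":0},
    {"fingers":1,"slide":[-0.25,-0.7,0],"roll":0},
    {"fingers":1,"slide":[-0.3,-0.85,0],"roll":0},
    {"fingers":1,"slide":[-0.36,-1,0],"roll":0},
    {"fingers":1,"slide":[-0.36,-1,0],"roll":0}
  ]
}}

```text
t: 3.1
tool_pos: [0.3987, 0.2527, 0.2313]
tcp_rot: [0.0, 0.001, 1.0, -0.0]
contact_force: [0.0, 0.3, -0.9]
grip_width: 0.0854
finger_force: 0.0
```

Emit:
{"name": "send_rows", "arguments": {
  "rows": [
    {"fingers":1,"slide":[-0.05,-0.125,0],"roll":0},
    {"fingers":1,"slide":[-0.1,-0.25,0],"roll":0},
    {"fingers":1,"slide":[-0.15,-0.4,0],"roll":0},
    {"fingers":1,"slide":[-0.2,-0.55,0],"roll":0},
    {"fingers":1,"slide":[-0.25,-0.7,0],"roll":0},
    {"fingers":1,"slide":[-0.3,-0.85,0],"roll":0},
    {"fingers":1,"slide":[-0.36,-1,0],"roll":0},
    {"fingers":1,"slide":[-0.36,-1,0],"roll":0}
  ]
}}

```text
t: 4.1
tool_pos: [0.4346, 0.1527, 0.2313]
tcp_rot: [0.0, 0.001, 1.0, -0.0]
contact_force: [-1.2, -0.2, -0.2]
grip_width: 0.0854
finger_force: 0.0
```

Emit:
{"name": "send_rows", "arguments": {
  "rows": [
    {"fingers":1,"slide":[0,-0.125,0],"roll":0},
    {"fingers":1,"slide":[0,-0.25,0],"roll":0},
    {"fingers":1,"slide":[0,-0.4,0],"roll":0},
    {"fingers":1,"slide":[0,-0.55,0],"roll":0},
    {"fingers":1,"slide":[0,-0.7,0],"roll":0},
    {"fingers":1,"slide":[0,-0.85,0],"roll":0},
    {"fingers":1,"slide":[0,-1,0],"roll":0},
    {"fingers":1,"slide":[0,-1,0],"roll":0}
  ]
}}

```text
t: 5.1
tool_pos: [0.434, 0.0528, 0.2313]
tcp_rot: [-0.0, 0.001, 1.0, -0.0]
contact_force: [-0.4, 0.5, 0.7]
grip_width: 0.085
finger_force: 0.0
```

Emit:
{"name": "send_rows", "arguments": {
  "rows": [
    {"fingers":1,"slide":[0,-0.125,0],"roll":0},
    {"fingers":1,"slide":[0,-0.25,0],"roll":0},
    {"fingers":1,"slide":[0,-0.4,0],"roll":0},
    {"fingers":1,"slide":[0,-0.55,0],"roll":0},
    {"fingers":1,"slide":[0,-0.7,0],"roll":0},
    {"fingers":1,"slide":[0,-0.85,0],"roll":0},
    {"fingers":1,"slide":[0,-1,0],"roll":0},
    {"fingers":1,"slide":[0,-1,0],"roll":0}
  ]
}}

```text
t: 6.1
tool_pos: [0.434, -0.0472, 0.2313]
tcp_rot: [-0.0, 0.001, 1.0, -0.0]
contact_force: [-0.2, 0.4, -0.1]
grip_width: 0.0854
finger_force: 0.0
```

Emit:
{"name": "send_rows", "arguments": {
  "rows": [
    {"fingers":1,"slide":[0,-0.125,0],"roll":0},
    {"fingers":1,"slide":[0,-0.25,0],"roll":0},
    {"fingers":1,"slide":[0,-0.4,0],"roll":0},
    {"fingers":1,"slide":[0,-0.55,0],"roll":0},
    {"fingers":1,"slide":[0,-0.7,0],"roll":0},
    {"fingers":1,"slide":[0,-0.85,0],"roll":0},
    {"fingers":1,"slide":[0,-1,0],"roll":0},
    {"fingers":1,"slide":[0,-1,0],"roll":0}
  ]
}}

```text
t: 7.1
tool_pos: [0.434, -0.1473, 0.2313]
tcp_rot: [0.0, 0.001, 1.0, -0.0]
contact_force: [-1.1, 0.4, 0.2]
grip_width: 0.085
finger_force: 0.0
```

```bash
python3 - <<'E'
from rig import robot
import cv2,pickle
print(robot.read_state()["tool_pos"],robot.read_state()["joint_pos"])
c=robot.capture("wrist");pickle.dump(c,open("w1.pkl","wb"));cv2.imwrite("pics/w1.png",c["pixels"][:,:,::-1]);print(c["camera_from_world"])
E
```

```text
[ 0.43397303 -0.14725945  0.23125467] [ 0.2552565   0.35806599  0.01383705  2.03036825 -0.00656916  0.75309697
  1.84152046]
[[ 1.17727079e-03  9.99998678e-01 -1.12197033e-03  1.47305458e-01]
 [-9.64068980e-01  8.36919131e-04 -2.65650715e-01  4.53767719e-01]
 [-2.65649424e-01  1.39439962e-03  9.64068690e-01 -2.63423104e-01]
 [ 0.00000000e+00  0.00000000e+00  0.00000000e+00  1.00000000e+00]]
```

View pics/w1.png

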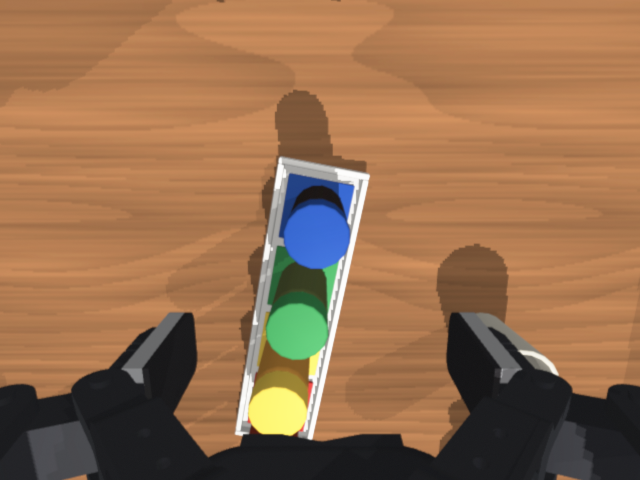

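The wrist view shows the blue lid at (317,235), green at (298,325) and yellow at (278,403).

```bash
python3 - <<'E'
import pickle
from h import ray
c=pickle.load(open("w1.pkl","rb"))
for p in((317,235),(298,325),(278,401)):print(ray(c,*p,.109).round(4))
E
```

```text
[ 0.4324 -0.1505  0.109 ]
[ 0.4963 -0.1638  0.109 ]
[ 0.5568 -0.1794  0.109 ]
```

Emit:
{"name": "send_rows", "arguments": {
  "rows": [
    {"fingers":1,"slide":[0,-0.03,0.125],"roll":0},
    {"fingers":1,"slide":[0,-0.03,0.25],"roll":0},
    {"fingers":1,"slide":[0,-0.03,0.4],"roll":0},
    {"fingers":1,"slide":[0,-0.03,0.55],"roll":0},
    {"fingers":1,"slide":[0,-0.03,0.7],"roll":0},
    {"fingers":1,"slide":[0,-0.03,0.85],"roll":0},
    {"fingers":1,"slide":[0,-0.03,1],"roll":0},
    {"fingers":1,"slide":[0,-0.03,1],"roll":0}
  ]
}}

```text
t: 8.15
tool_pos: [0.4329, -0.1481, 0.1298]
tcp_rot: [-0.002, -0.0, 1.0, 0.001]
contact_force: [0.1, 0.5, 0.1]
grip_width: 0.0853
finger_force: 0.0
```

Emit:
{"name": "send_rows", "arguments": {
  "rows": [
    {"fingers":1,"slide":[0,0,0.125],"roll":0},
    {"fingers":1,"slide":[0,0,0.25],"roll":0},
    {"fingers":1,"slide":[0,0,0.4],"roll":0},
    {"fingers":1,"slide":[0,0,0.52],"roll":0},
    {"fingers":1,"slide":[0,0,0.62],"roll":0},
    {"fingers":1,"slide":[0,0,0.72],"roll":0},
    {"fingers":1,"slide":[0,0,0.78],"roll":0},
    {"fingers":1,"slide":[0,0,0.78],"roll":0}
  ]
}}

```text
t: 9.15
tool_pos: [0.4339, -0.1488, 0.0529]
tcp_rot: [-0.0, -0.0, 1.0, 0.0]
contact_force: [0.4, -0.0, -0.5]
grip_width: 0.0857
finger_force: 0.0
```

Emit:
{"name": "send_rows", "arguments": {
  "rows": [
    {"fingers":0.4,"slide":[0,0,0],"roll":0},
    {"fingers":0.2,"slide":[0,0,0],"roll":0},
    {"fingers":0,"slide":[0,0,0],"roll":0},
    {"fingers":-0.3,"slide":[0,0,0],"roll":0},
    {"fingers":-0.3,"slide":[0,0,0],"roll":0},
    {"fingers":-0.3,"slide":[0,0,0],"roll":0},
    {"fingers":-0.3,"slide":[0,0,0],"roll":0},
    {"fingers":-0.3,"slide":[0,0,0],"roll":0}
  ],
  "grip_force": 40
}}

```text
t: 10.15
tool_pos: [0.4344, -0.1492, 0.0537]
tcp_rot: [0.0, 0.0, 1.0, -0.0]
contact_force: [-0.1, -0.7, 5.8]
grip_width: 0.0434
finger_force: 38.8
```

Emit:
{"name": "send_rows", "arguments": {
  "rows": [
    {"fingers":-0.3,"slide":[0,0,-0.06],"roll":0},
    {"fingers":-0.3,"slide":[0,0,-0.15],"roll":0},
    {"fingers":-0.3,"slide":[0,0,-0.3],"roll":0},
    {"fingers":-0.3,"slide":[0,0,-0.45],"roll":0},
    {"fingers":-0.3,"slide":[0,0,-0.6],"roll":0},
    {"fingers":-0.3,"slide":[0,0,-0.75],"roll":0},
    {"fingers":-0.3,"slide":[0,0,-0.9],"roll":0},
    {"fingers":-0.3,"slide":[0,0,-1],"roll":0}
  ]
}}

```text
t: 11.15
tool_pos: [0.4341, -0.1487, 0.1543]
tcp_rot: [0.0, -0.0, 1.0, -0.0]
contact_force: [0.3, 0.5, -2.0]
grip_width: 0.0431
finger_force: 39.5
```

Emit:
{"name": "send_rows", "arguments": {
  "rows": [
    {"fingers":-0.3,"slide":[0,0.06,-0.1],"roll":0},
    {"fingers":-0.3,"slide":[0,0.18,-0.2],"roll":0},
    {"fingers":-0.3,"slide":[-0.03,0.32,-0.3],"roll":0},
    {"fingers":-0.3,"slide":[-0.06,0.46,-0.4],"roll":0},
    {"fingers":-0.3,"slide":[-0.1,0.6,-0.5],"roll":0},
    {"fingers":-0.3,"slide":[-0.13,0.74,-0.5],"roll":0},
    {"fingers":-0.3,"slide":[-0.16,0.88,-0.5],"roll":0},
    {"fingers":-0.3,"slide":[-0.2,1,-0.5],"roll":0}
  ]
}}

```text
t: 12.15
tool_pos: [0.4539, -0.0478, 0.2029]
tcp_rot: [-0.0, -0.0, 1.0, 0.0]
contact_force: [0.0, -0.2, -0.6]
grip_width: 0.0434
finger_force: 39.5
```

Emit:
{"name": "send_rows", "arguments": {
  "rows": [
    {"fingers":-0.3,"slide":[-0.07,0.12,0],"roll":0},
    {"fingers":-0.3,"slide":[-0.14,0.25,0],"roll":0},
    {"fingers":-0.3,"slide":[-0.22,0.375,0],"roll":0},
    {"fingers":-0.3,"slide":[-0.3,0.5,0],"roll":0},
    {"fingers":-0.3,"slide":[-0.38,0.625,0],"roll":0},
    {"fingers":-0.3,"slide":[-0.45,0.75,0],"roll":0},
    {"fingers":-0.3,"slide":[-0.53,0.875,0],"roll":0},
    {"fingers":-0.3,"slide":[-0.6,1,0],"roll":0}
  ]
}}

```text
t: 13.15
tool_pos: [0.5146, 0.052, 0.2033]
tcp_rot: [0.0, -0.0, 1.0, -0.0]
contact_force: [-0.6, -0.3, -0.8]
grip_width: 0.0431
finger_force: 39.5
```

Emit:
{"name": "send_rows", "arguments": {
  "rows": [
    {"fingers":-0.3,"slide":[-0.08,0.12,0],"roll":0},
    {"fingers":-0.3,"slide":[-0.16,0.25,0],"roll":0},
    {"fingers":-0.3,"slide":[-0.25,0.375,0],"roll":0},
    {"fingers":-0.3,"slide":[-0.34,0.5,0],"roll":0},
    {"fingers":-0.3,"slide":[-0.43,0.625,0],"roll":0},
    {"fingers":-0.3,"slide":[-0.52,0.75,0],"roll":0},
    {"fingers":-0.3,"slide":[-0.61,0.875,0],"roll":0},
    {"fingers":-0.3,"slide":[-0.7,1,0],"roll":0}
  ]
}}

```text
t: 14.15
tool_pos: [0.5846, 0.152, 0.2032]
tcp_rot: [-0.0, -0.0, 1.0, -0.0]
contact_force: [-0.2, 0.2, -2.1]
grip_width: 0.0432
finger_force: 39.5
```

Emit:
{"name": "send_rows", "arguments": {
  "rows": [
    {"fingers":-0.3,"slide":[-0.08,0.1,0],"roll":0},
    {"fingers":-0.3,"slide":[-0.18,0.2,0],"roll":0},
    {"fingers":-0.3,"slide":[-0.29,0.32,0],"roll":0},
    {"fingers":-0.3,"slide":[-0.4,0.44,0],"roll":0},
    {"fingers":-0.3,"slide":[-0.5,0.55,0],"roll":0},
    {"fingers":-0.3,"slide":[-0.6,0.65,0],"roll":0},
    {"fingers":-0.3,"slide":[-0.7,0.72,0],"roll":0},
    {"fingers":-0.3,"slide":[-0.7,0.72,0],"roll":0}
  ]
}}

```text
t: 15.15
tool_pos: [0.6545, 0.2239, 0.2029]
tcp_rot: [0.0, -0.0, 1.0, 0.0]
contact_force: [0.7, -0.3, -0.8]
grip_width: 0.0434
finger_force: 39.6
```

```bash
python3 - <<'E'
from rig import robot
import cv2,pickle,numpy as np
s=robot.read_state();print(s["tool_pos"],s["tcp_rot"],s["grip_width"])
c=robot.capture("wrist");t=robot.capture("top");pickle.dump((c,t),open("w2.pkl","wb"))
o=np.hstack([cv2.resize(x["pixels"],(400,300)) for x in(c,t)]);cv2.imwrite("pics/w2.png",c["pixels"][:,:,::-1])
E
```

```text
[0.65454589 0.22388571 0.20289333] [ 1.93499775e-05 -2.96187217e-04  9.99999951e-01  1.01189398e-04] 0.04344122574771307
```

View pics/w2.png

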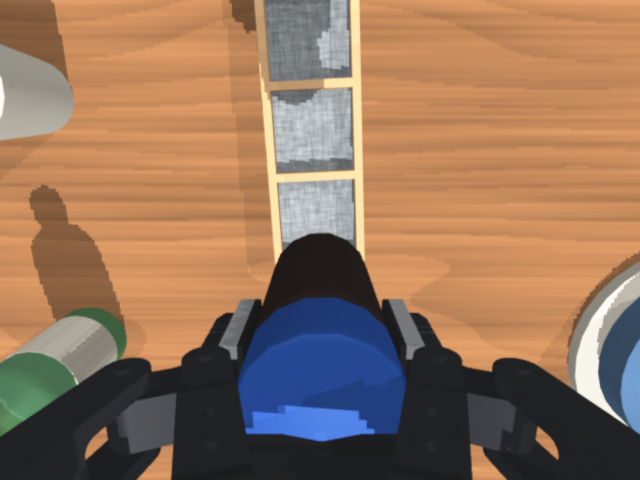

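The wrist view shows the jar held upright. The rack's cross walls are centred at about (313,84) and (316,177), its side walls at about u=271 and u=356 (v=140).

```bash
python3 - <<'E'
import pickle
from h import ray
c,t=pickle.load(open("w2.pkl","rb"))
for p in((312,84),(316,177.5),(271.5,140),(356.5,140),(278,240),(360.5,240),(264,30),(354.5,30)):print(p,ray(c,*p,.022).round(4))
E
```

```text
(312, 84) [0.5551 0.2166 0.022 ]
(316, 177.5) [0.6221 0.2194 0.022 ]
(271.5, 140) [0.5944 0.1862 0.022 ]
(356.5, 140) [0.5942 0.2497 0.022 ]
(278, 240) [0.6715 0.1891 0.022 ]
(360.5, 240) [0.6714 0.2547 0.022 ]
(264, 30) [0.5197 0.1832 0.022 ]
(354.5, 30) [0.5196 0.2465 0.022 ]
```

Emit:
{"name": "send_rows", "arguments": {
  "rows": [
    {"fingers":-0.3,"slide":[0,-0.02,0.1],"roll":0},
    {"fingers":-0.3,"slide":[0,-0.02,0.25],"roll":0},
    {"fingers":-0.3,"slide":[0,-0.02,0.4],"roll":0},
    {"fingers":-0.3,"slide":[0,-0.02,0.55],"roll":0},
    {"fingers":-0.3,"slide":[0,-0.02,0.7],"roll":0},
    {"fingers":-0.3,"slide":[0,-0.02,0.85],"roll":0},
    {"fingers":-0.3,"slide":[0,-0.02,0.95],"roll":0},
    {"fingers":-0.3,"slide":[0,-0.02,1],"roll":0}
  ]
}}

```text
t: 16.25
tool_pos: [0.6538, 0.2211, 0.1025]
tcp_rot: [-0.0, -0.0, 1.0, -0.0]
contact_force: [-0.3, 0.2, -1.6]
grip_width: 0.0429
finger_force: 39.5
```

Emit:
{"name": "send_rows", "arguments": {
  "rows": [
    {"fingers":-0.3,"slide":[0,0,0.08],"roll":0},
    {"fingers":-0.3,"slide":[0,0,0.16],"roll":0},
    {"fingers":-0.3,"slide":[0,0,0.24],"roll":0},
    {"fingers":-0.3,"slide":[0,0,0.32],"roll":0},
    {"fingers":-0.3,"slide":[0,0,0.4],"roll":0},
    {"fingers":-0.3,"slide":[0,0,0.44],"roll":0},
    {"fingers":-0.3,"slide":[0,0,0.47],"roll":0},
    {"fingers":-0.3,"slide":[0,0,0.47],"roll":0}
  ]
}}

```text
t: 17.25
tool_pos: [0.654, 0.2211, 0.0562]
tcp_rot: [-0.0, -0.0, 1.0, -0.0]
contact_force: [0.0, -0.4, -1.5]
grip_width: 0.043
finger_force: 39.5
```

Emit:
{"name": "send_rows", "arguments": {
  "rows": [
    {"fingers":-0.3,"slide":[0,0,0.012],"roll":0},
    {"fingers":-0.3,"slide":[0,0,0.012],"roll":0},
    {"fingers":0.1,"slide":[0,0,0.012],"roll":0},
    {"fingers":0.3,"slide":[0,0,0.012],"roll":0},
    {"fingers":0.6,"slide":[0,0,0.012],"roll":0},
    {"fingers":1,"slide":[0,0,0.012],"roll":0},
    {"fingers":1,"slide":[0,0,0.012],"roll":0},
    {"fingers":1,"slide":[0,0,0.012],"roll":0}
  ]
}}

```text
t: 18.25
tool_pos: [0.654, 0.2212, 0.0551]
tcp_rot: [-0.0, -0.0, 1.0, 0.0]
contact_force: [-0.4, -0.4, 0.4]
grip_width: 0.0854
finger_force: 0.0
```

Emit:
{"name": "send_rows", "arguments": {
  "rows": [
    {"fingers":1,"slide":[0,0,-0.1],"roll":0},
    {"fingers":1,"slide":[0,0,-0.2],"roll":0},
    {"fingers":1,"slide":[0,0,-0.35],"roll":0},
    {"fingers":1,"slide":[0,0,-0.5],"roll":0},
    {"fingers":1,"slide":[0,0,-0.65],"roll":0},
    {"fingers":1,"slide":[0,0,-0.8],"roll":0},
    {"fingers":1,"slide":[0,0,-0.9],"roll":0},
    {"fingers":1,"slide":[0,0,-1],"roll":0}
  ]
}}

```text
t: 19.25
tool_pos: [0.6539, 0.2211, 0.1557]
tcp_rot: [-0.0, -0.0, 1.0, -0.0]
contact_force: [0.1, -0.5, 0.6]
grip_width: 0.0855
finger_force: 0.0
```

```bash
python3 - <<'E'
from rig import robot
import cv2
c=robot.capture("scene");cv2.imwrite("pics/s3.png",c["pixels"][:,:,::-1])
E
```

```text
(no output)
```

View pics/s3.png

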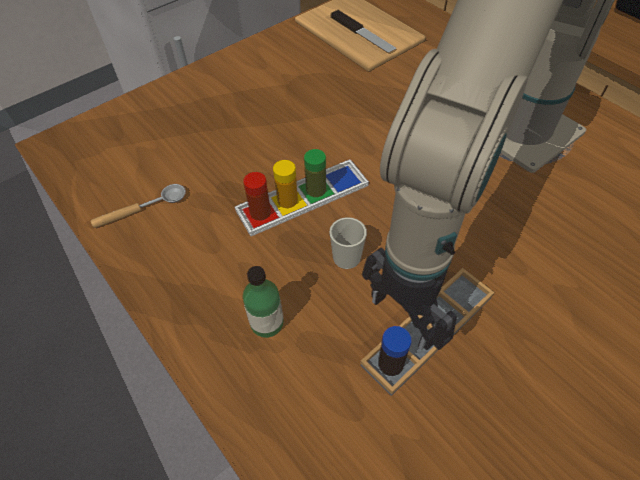

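Emit:
{"name": "send_rows", "arguments": {
  "rows": [
    {"fingers":1,"slide":[0.06,-0.12,0],"roll":0},
    {"fingers":1,"slide":[0.12,-0.25,0],"roll":0},
    {"fingers":1,"slide":[0.18,-0.375,0],"roll":0},
    {"fingers":1,"slide":[0.25,-0.5,0],"roll":0},
    {"fingers":1,"slide":[0.31,-0.625,0],"roll":0},
    {"fingers":1,"slide":[0.37,-0.75,0],"roll":0},
    {"fingers":1,"slide":[0.43,-0.875,0],"roll":0},
    {"fingers":1,"slide":[0.5,-1,0],"roll":0}
  ]
}}

```text
t: 20.3
tool_pos: [0.6037, 0.1203, 0.1551]
tcp_rot: [0.0, -0.0, 1.0, 0.0]
contact_force: [0.2, 0.9, 0.2]
grip_width: 0.0853
finger_force: 0.0
```

Emit:
{"name": "send_rows", "arguments": {
  "rows": [
    {"fingers":1,"slide":[0.06,-0.12,0],"roll":0},
    {"fingers":1,"slide":[0.12,-0.25,0],"roll":0},
    {"fingers":1,"slide":[0.18,-0.375,0],"roll":0},
    {"fingers":1,"slide":[0.25,-0.5,0],"roll":0},
    {"fingers":1,"slide":[0.31,-0.625,0],"roll":0},
    {"fingers":1,"slide":[0.37,-0.75,0],"roll":0},
    {"fingers":1,"slide":[0.43,-0.875,0],"roll":0},
    {"fingers":1,"slide":[0.5,-1,0],"roll":0}
  ]
}}

```text
t: 21.3
tool_pos: [0.5537, 0.0203, 0.1551]
tcp_rot: [0.0, -0.0, 1.0, 0.0]
contact_force: [-0.5, 0.3, -0.8]
grip_width: 0.0857
finger_force: 0.0
```

Emit:
{"name": "send_rows", "arguments": {
  "rows": [
    {"fingers":1,"slide":[0.04,-0.12,0],"roll":0},
    {"fingers":1,"slide":[0.08,-0.25,0],"roll":0},
    {"fingers":1,"slide":[0.12,-0.375,0],"roll":0},
    {"fingers":1,"slide":[0.17,-0.5,0],"roll":0},
    {"fingers":1,"slide":[0.21,-0.625,0],"roll":0},
    {"fingers":1,"slide":[0.26,-0.75,0],"roll":0},
    {"fingers":1,"slide":[0.3,-0.875,0],"roll":0},
    {"fingers":1,"slide":[0.35,-1,0],"roll":0}
  ]
}}

```text
t: 22.3
tool_pos: [0.5189, -0.0796, 0.1551]
tcp_rot: [0.0, -0.0, 1.0, 0.0]
contact_force: [0.2, 0.1, -0.1]
grip_width: 0.0855
finger_force: 0.0
```

Emit:
{"name": "send_rows", "arguments": {
  "rows": [
    {"fingers":1,"slide":[0.03,-0.12,0],"roll":0},
    {"fingers":1,"slide":[0.06,-0.25,0],"roll":0},
    {"fingers":1,"slide":[0.09,-0.375,0],"roll":0},
    {"fingers":1,"slide":[0.12,-0.5,0],"roll":0},
    {"fingers":1,"slide":[0.15,-0.625,0],"roll":0},
    {"fingers":1,"slide":[0.18,-0.75,0],"roll":0},
    {"fingers":1,"slide":[0.2,-0.85,0],"roll":0},
    {"fingers":1,"slide":[0.2,-0.85,0],"roll":0}
  ]
}}

```text
t: 23.3
tool_pos: [0.4989, -0.1649, 0.1551]
tcp_rot: [-0.0, 0.001, 1.0, -0.0]
contact_force: [-0.2, 0.0, 0.4]
grip_width: 0.0857
finger_force: 0.0
```

```bash
python3 - <<'E'
from rig import robot
import cv2,pickle
print(robot.read_state()["tool_pos"])
c=robot.capture("wrist");pickle.dump(c,open("w4.pkl","wb"));cv2.imwrite("pics/w4.png",c["pixels"][:,:,::-1])
E
```

```text
[ 0.49885261 -0.16489415  0.1550812 ]
```

View pics/w4.png

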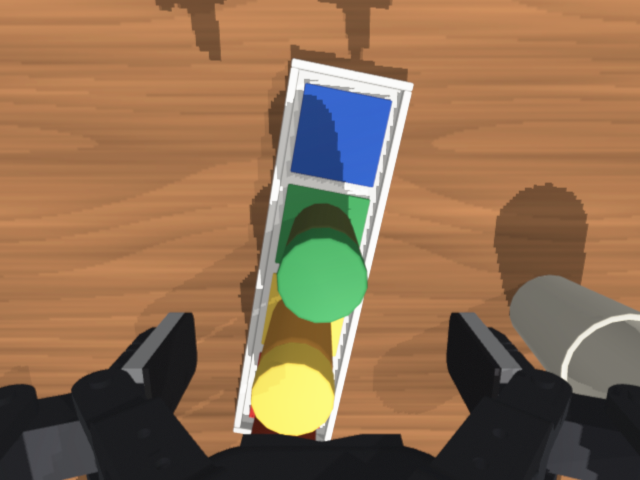

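The green lid is centred between the fingers (322,280), so I'll go down and grip.

Emit:
{"name": "send_rows", "arguments": {
  "rows": [
    {"fingers":1,"slide":[0,0,0.14],"roll":0},
    {"fingers":1,"slide":[0,0,0.3],"roll":0},
    {"fingers":1,"slide":[0,0,0.46],"roll":0},
    {"fingers":1,"slide":[0,0,0.62],"roll":0},
    {"fingers":1,"slide":[0,0,0.76],"roll":0},
    {"fingers":1,"slide":[0,0,0.88],"roll":0},
    {"fingers":1,"slide":[0,0,1],"roll":0},
    {"fingers":1,"slide":[0,0,1],"roll":0}
  ]
}}

```text
t: 24.35
tool_pos: [0.4985, -0.1637, 0.0542]
tcp_rot: [-0.001, -0.0, 1.0, 0.0]
contact_force: [-0.7, -0.5, 0.9]
grip_width: 0.0854
finger_force: 0.0
```

Emit:
{"name": "send_rows", "arguments": {
  "rows": [
    {"fingers":0.4,"slide":[0,0,0.015],"roll":0},
    {"fingers":0.2,"slide":[0,0,0.015],"roll":0},
    {"fingers":0,"slide":[0,0,0.015],"roll":0},
    {"fingers":-0.3,"slide":[0,0,0.015],"roll":0},
    {"fingers":-0.3,"slide":[0,0,0.015],"roll":0},
    {"fingers":-0.3,"slide":[0,0,0.015],"roll":0},
    {"fingers":-0.3,"slide":[0,0,0.015],"roll":0},
    {"fingers":-0.3,"slide":[0,0,0.015],"roll":0}
  ]
}}

```text
t: 25.35
tool_pos: [0.4994, -0.1642, 0.0541]
tcp_rot: [0.0, 0.0, 1.0, -0.0]
contact_force: [-0.5, -1.2, 5.6]
grip_width: 0.0428
finger_force: 38.9
```

Emit:
{"name": "send_rows", "arguments": {
  "rows": [
    {"fingers":-0.3,"slide":[0,0,-0.06],"roll":0},
    {"fingers":-0.3,"slide":[0,0,-0.15],"roll":0},
    {"fingers":-0.3,"slide":[0,0,-0.3],"roll":0},
    {"fingers":-0.3,"slide":[0,0,-0.45],"roll":0},
    {"fingers":-0.3,"slide":[0,0,-0.6],"roll":0},
    {"fingers":-0.3,"slide":[0,0,-0.75],"roll":0},
    {"fingers":-0.3,"slide":[0,0,-0.9],"roll":0},
    {"fingers":-0.3,"slide":[0,0,-1],"roll":0}
  ]
}}

```text
t: 26.35
tool_pos: [0.4994, -0.1639, 0.1547]
tcp_rot: [0.0, -0.0, 1.0, -0.0]
contact_force: [0.6, -0.0, -1.4]
grip_width: 0.0432
finger_force: 39.8
```

Emit:
{"name": "send_rows", "arguments": {
  "rows": [
    {"fingers":-0.3,"slide":[0,0.06,-0.1],"roll":0},
    {"fingers":-0.3,"slide":[0,0.18,-0.2],"roll":0},
    {"fingers":-0.3,"slide":[-0.01,0.32,-0.3],"roll":0},
    {"fingers":-0.3,"slide":[-0.03,0.46,-0.4],"roll":0},
    {"fingers":-0.3,"slide":[-0.05,0.6,-0.5],"roll":0},
    {"fingers":-0.3,"slide":[-0.06,0.74,-0.5],"roll":0},
    {"fingers":-0.3,"slide":[-0.08,0.88,-0.5],"roll":0},
    {"fingers":-0.3,"slide":[-0.1,1,-0.5],"roll":0}
  ]
}}

```text
t: 27.35
tool_pos: [0.5089, -0.0628, 0.2032]
tcp_rot: [-0.0, -0.0, 1.0, 0.0]
contact_force: [-0.1, -0.4, -1.2]
grip_width: 0.0428
finger_force: 39.8
```

Emit:
{"name": "send_rows", "arguments": {
  "rows": [
    {"fingers":-0.3,"slide":[-0.04,0.12,0],"roll":0},
    {"fingers":-0.3,"slide":[-0.08,0.25,0],"roll":0},
    {"fingers":-0.3,"slide":[-0.11,0.375,0],"roll":0},
    {"fingers":-0.3,"slide":[-0.15,0.5,0],"roll":0},
    {"fingers":-0.3,"slide":[-0.19,0.625,0],"roll":0},
    {"fingers":-0.3,"slide":[-0.23,0.75,0],"roll":0},
    {"fingers":-0.3,"slide":[-0.26,0.875,0],"roll":0},
    {"fingers":-0.3,"slide":[-0.3,1,0],"roll":0}
  ]
}}

```text
t: 28.35
tool_pos: [0.5392, 0.037, 0.2036]
tcp_rot: [-0.0, -0.0, 1.0, -0.0]
contact_force: [-0.3, -0.2, -0.5]
grip_width: 0.0428
finger_force: 39.8
```

Emit:
{"name": "send_rows", "arguments": {
  "rows": [
    {"fingers":-0.3,"slide":[-0.04,0.12,0],"roll":0},
    {"fingers":-0.3,"slide":[-0.08,0.25,0],"roll":0},
    {"fingers":-0.3,"slide":[-0.11,0.375,0],"roll":0},
    {"fingers":-0.3,"slide":[-0.15,0.5,0],"roll":0},
    {"fingers":-0.3,"slide":[-0.19,0.625,0],"roll":0},
    {"fingers":-0.3,"slide":[-0.23,0.75,0],"roll":0},
    {"fingers":-0.3,"slide":[-0.26,0.875,0],"roll":0},
    {"fingers":-0.3,"slide":[-0.3,1,0],"roll":0}
  ]
}}

```text
t: 29.35
tool_pos: [0.5692, 0.137, 0.2036]
tcp_rot: [-0.0, -0.0, 1.0, -0.0]
contact_force: [-0.4, -0.5, -1.4]
grip_width: 0.043
finger_force: 39.8
```

Emit:
{"name": "send_rows", "arguments": {
  "rows": [
    {"fingers":-0.3,"slide":[-0.03,0.12,0],"roll":0},
    {"fingers":-0.3,"slide":[-0.06,0.25,0],"roll":0},
    {"fingers":-0.3,"slide":[-0.09,0.38,0],"roll":0},
    {"fingers":-0.3,"slide":[-0.12,0.5,0],"roll":0},
    {"fingers":-0.3,"slide":[-0.15,0.62,0],"roll":0},
    {"fingers":-0.3,"slide":[-0.17,0.73,0],"roll":0},
    {"fingers":-0.3,"slide":[-0.19,0.82,0],"roll":0},
    {"fingers":-0.3,"slide":[-0.19,0.82,0],"roll":0}
  ]
}}

```text
t: 30.35
tool_pos: [0.5879, 0.2192, 0.2035]
tcp_rot: [-0.0, -0.001, 1.0, 0.0]
contact_force: [-0.5, -0.8, -1.2]
grip_width: 0.0429
finger_force: 39.8
```

Emit:
{"name": "send_rows", "arguments": {
  "rows": [
    {"fingers":-0.3,"slide":[0,-0.01,0.1],"roll":0},
    {"fingers":-0.3,"slide":[0,-0.01,0.25],"roll":0},
    {"fingers":-0.3,"slide":[0,-0.01,0.4],"roll":0},
    {"fingers":-0.3,"slide":[0,-0.01,0.55],"roll":0},
    {"fingers":-0.3,"slide":[0,-0.01,0.7],"roll":0},
    {"fingers":-0.3,"slide":[0,-0.01,0.85],"roll":0},
    {"fingers":-0.3,"slide":[0,-0.01,0.95],"roll":0},
    {"fingers":-0.3,"slide":[0,-0.01,1],"roll":0}
  ]
}}

```text
t: 31.35
tool_pos: [0.5878, 0.2171, 0.1028]
tcp_rot: [-0.0, -0.0, 1.0, -0.0]
contact_force: [-0.1, 0.6, -1.1]
grip_width: 0.043
finger_force: 39.8
```

Emit:
{"name": "send_rows", "arguments": {
  "rows": [
    {"fingers":-0.3,"slide":[0,0,0.08],"roll":0},
    {"fingers":-0.3,"slide":[0,0,0.16],"roll":0},
    {"fingers":-0.3,"slide":[0,0,0.24],"roll":0},
    {"fingers":-0.3,"slide":[0,0,0.32],"roll":0},
    {"fingers":-0.3,"slide":[0,0,0.4],"roll":0},
    {"fingers":-0.3,"slide":[0,0,0.44],"roll":0},
    {"fingers":-0.3,"slide":[0,0,0.475],"roll":0},
    {"fingers":-0.3,"slide":[0,0,0.475],"roll":0}
  ]
}}

```text
t: 32.35
tool_pos: [0.5879, 0.2171, 0.0559]
tcp_rot: [-0.0, -0.0, 1.0, -0.0]
contact_force: [0.1, -0.2, -0.6]
grip_width: 0.0434
finger_force: 39.8
```

Emit:
{"name": "send_rows", "arguments": {
  "rows": [
    {"fingers":-0.3,"slide":[0,0,0.01],"roll":0},
    {"fingers":-0.3,"slide":[0,0,0.01],"roll":0},
    {"fingers":0.1,"slide":[0,0,0.01],"roll":0},
    {"fingers":0.3,"slide":[0,0,0.01],"roll":0},
    {"fingers":0.6,"slide":[0,0,0.01],"roll":0},
    {"fingers":1,"slide":[0,0,0.01],"roll":0},
    {"fingers":1,"slide":[0,0,0.01],"roll":0},
    {"fingers":1,"slide":[0,0,0.01],"roll":0}
  ]
}}

```text
t: 33.35
tool_pos: [0.588, 0.2172, 0.0551]
tcp_rot: [-0.0, -0.0, 1.0, 0.0]
contact_force: [-0.8, -0.3, -0.7]
grip_width: 0.0859
finger_force: 0.0
```

Emit:
{"name": "send_rows", "arguments": {
  "rows": [
    {"fingers":1,"slide":[0,0,-0.1],"roll":0},
    {"fingers":1,"slide":[0,0,-0.2],"roll":0},
    {"fingers":1,"slide":[0,0,-0.35],"roll":0},
    {"fingers":1,"slide":[0,0,-0.5],"roll":0},
    {"fingers":1,"slide":[0,0,-0.65],"roll":0},
    {"fingers":1,"slide":[0,0,-0.8],"roll":0},
    {"fingers":1,"slide":[0,0,-0.9],"roll":0},
    {"fingers":1,"slide":[0,0,-1],"roll":0}
  ]
}}

```text
t: 34.35
tool_pos: [0.5879, 0.2171, 0.1557]
tcp_rot: [-0.0, -0.0, 1.0, -0.0]
contact_force: [-0.8, -0.5, -0.0]
grip_width: 0.0856
finger_force: 0.0
```

```bash
python3 - <<'E'
from rig import robot
import cv2
c=robot.capture("scene");cv2.imwrite("pics/s5.png",c["pixels"][:,:,::-1])
E
```

```text
(no output)
```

View pics/s5.png

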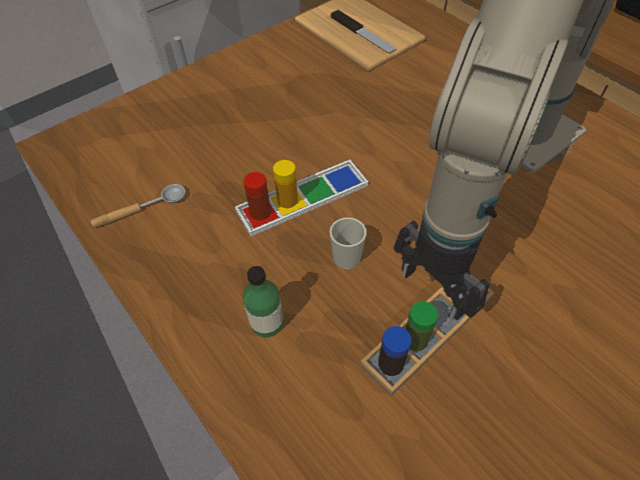

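Blue (395,350) and green (422,325) stand upright in the two far places. Yellow is next.

Emit:
{"name": "send_rows", "arguments": {
  "rows": [
    {"fingers":1,"slide":[0.01,-0.12,0],"roll":0},
    {"fingers":1,"slide":[0.01,-0.25,0],"roll":0},
    {"fingers":1,"slide":[0.02,-0.375,0],"roll":0},
    {"fingers":1,"slide":[0.03,-0.5,0],"roll":0},
    {"fingers":1,"slide":[0.04,-0.625,0],"roll":0},
    {"fingers":1,"slide":[0.05,-0.75,0],"roll":0},
    {"fingers":1,"slide":[0.06,-0.875,0],"roll":0},
    {"fingers":1,"slide":[0.06,-1,0],"roll":0}
  ]
}}

```text
t: 35.4
tool_pos: [0.5819, 0.1164, 0.1551]
tcp_rot: [-0.0, -0.0, 1.0, 0.0]
contact_force: [0.7, -0.2, 0.5]
grip_width: 0.0856
finger_force: 0.0
```

Emit:
{"name": "send_rows", "arguments": {
  "rows": [
    {"fingers":1,"slide":[0.01,-0.12,0],"roll":0},
    {"fingers":1,"slide":[0.01,-0.25,0],"roll":0},
    {"fingers":1,"slide":[0.02,-0.375,0],"roll":0},
    {"fingers":1,"slide":[0.03,-0.5,0],"roll":0},
    {"fingers":1,"slide":[0.04,-0.625,0],"roll":0},
    {"fingers":1,"slide":[0.05,-0.75,0],"roll":0},
    {"fingers":1,"slide":[0.06,-0.875,0],"roll":0},
    {"fingers":1,"slide":[0.06,-1,0],"roll":0}
  ]
}}

```text
t: 36.4
tool_pos: [0.576, 0.0163, 0.1551]
tcp_rot: [-0.0, -0.0, 1.0, 0.0]
contact_force: [-0.1, -0.2, 1.1]
grip_width: 0.0851
finger_force: 0.0
```

Emit:
{"name": "send_rows", "arguments": {
  "rows": [
    {"fingers":1,"slide":[0.01,-0.12,0],"roll":0},
    {"fingers":1,"slide":[0.01,-0.25,0],"roll":0},
    {"fingers":1,"slide":[0.02,-0.375,0],"roll":0},
    {"fingers":1,"slide":[0.03,-0.5,0],"roll":0},
    {"fingers":1,"slide":[0.04,-0.625,0],"roll":0},
    {"fingers":1,"slide":[0.05,-0.75,0],"roll":0},
    {"fingers":1,"slide":[0.06,-0.875,0],"roll":0},
    {"fingers":1,"slide":[0.06,-1,0],"roll":0}
  ]
}}

```text
t: 37.4
tool_pos: [0.57, -0.0837, 0.1551]
tcp_rot: [-0.0, -0.0, 1.0, 0.0]
contact_force: [0.2, 0.5, 0.0]
grip_width: 0.0856
finger_force: 0.0
```

Emit:
{"name": "send_rows", "arguments": {
  "rows": [
    {"fingers":1,"slide":[0.01,-0.14,0],"roll":0},
    {"fingers":1,"slide":[0.01,-0.28,0],"roll":0},
    {"fingers":1,"slide":[0.02,-0.42,0],"roll":0},
    {"fingers":1,"slide":[0.03,-0.56,0],"roll":0},
    {"fingers":1,"slide":[0.04,-0.7,0],"roll":0},
    {"fingers":1,"slide":[0.05,-0.84,0],"roll":0},
    {"fingers":1,"slide":[0.06,-0.96,0],"roll":0},
    {"fingers":1,"slide":[0.06,-0.96,0],"roll":0}
  ]
}}

```text
t: 38.4
tool_pos: [0.5638, -0.1803, 0.1551]
tcp_rot: [-0.0, 0.001, 1.0, -0.0]
contact_force: [-0.0, 0.1, 0.5]
grip_width: 0.0855
finger_force: 0.0
```

```bash
python3 - <<'E'
from rig import robot
import cv2,pickle,numpy as np
from h import ray
print(robot.read_state()["tool_pos"])
c=robot.capture("wrist");im=c["pixels"];cv2.imwrite("pics/w6.png",im[:,:,::-1])
h=cv2.cvtColor(im,cv2.COLOR_RGB2HSV)
m=((abs(h[:,:,0].astype(int)-27)<3)&(h[:,:,1]>150)&(h[:,:,2]>200)).astype(np.uint8)
k=max(cv2.findContours(m,0,1)[0],key=cv2.contourArea);(u,v),r=cv2.minEnclosingCircle(k);print(u,v,r,ray(c,u,v,.109).round(4))
E
```

```text
[ 0.56381351 -0.18033185  0.15507076]
321.5 279.5 44.32278060913086 [ 0.5654 -0.1806  0.109 ]
```

View pics/w6.png

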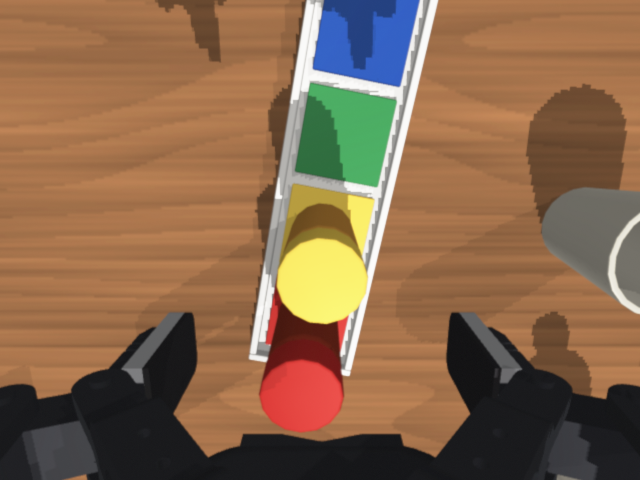

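The yellow lid (321,280) is centred between the fingers.

Emit:
{"name": "send_rows", "arguments": {
  "rows": [
    {"fingers":1,"slide":[-0.01,0,0.14],"roll":0},
    {"fingers":1,"slide":[-0.01,0,0.3],"roll":0},
    {"fingers":1,"slide":[-0.01,0,0.46],"roll":0},
    {"fingers":1,"slide":[-0.01,0,0.62],"roll":0},
    {"fingers":1,"slide":[-0.01,0,0.76],"roll":0},
    {"fingers":1,"slide":[-0.01,0,0.88],"roll":0},
    {"fingers":1,"slide":[-0.01,0,1],"roll":0},
    {"fingers":1,"slide":[-0.01,0,1],"roll":0}
  ]
}}

```text
t: 39.45
tool_pos: [0.5644, -0.1786, 0.0541]
tcp_rot: [-0.001, -0.0, 1.0, 0.0]
contact_force: [0.8, 0.5, 0.2]
grip_width: 0.0849
finger_force: 0.0
```

Emit:
{"name": "send_rows", "arguments": {
  "rows": [
    {"fingers":0.4,"slide":[0,0,0.015],"roll":0},
    {"fingers":0.2,"slide":[0,0,0.015],"roll":0},
    {"fingers":0,"slide":[0,0,0.015],"roll":0},
    {"fingers":-0.3,"slide":[0,0,0.015],"roll":0},
    {"fingers":-0.3,"slide":[0,0,0.015],"roll":0},
    {"fingers":-0.3,"slide":[0,0,0.015],"roll":0},
    {"fingers":-0.3,"slide":[0,0,0.015],"roll":0},
    {"fingers":-0.3,"slide":[0,0,0.015],"roll":0}
  ]
}}

```text
t: 40.45
tool_pos: [0.5655, -0.1791, 0.0541]
tcp_rot: [0.0, -0.0, 1.0, -0.0]
contact_force: [0.2, -1.5, 6.2]
grip_width: 0.0434
finger_force: 40.0
```

Emit:
{"name": "send_rows", "arguments": {
  "rows": [
    {"fingers":-0.3,"slide":[0,0,-0.06],"roll":0},
    {"fingers":-0.3,"slide":[0,0,-0.15],"roll":0},
    {"fingers":-0.3,"slide":[0,0,-0.3],"roll":0},
    {"fingers":-0.3,"slide":[0,0,-0.45],"roll":0},
    {"fingers":-0.3,"slide":[0,0,-0.6],"roll":0},
    {"fingers":-0.3,"slide":[0,0,-0.75],"roll":0},
    {"fingers":-0.3,"slide":[0,0,-0.9],"roll":0},
    {"fingers":-0.3,"slide":[0,0,-1],"roll":0}
  ]
}}

```text
t: 41.45
tool_pos: [0.5654, -0.179, 0.1548]
tcp_rot: [0.0, -0.0, 1.0, -0.0]
contact_force: [-0.3, -0.7, -1.6]
grip_width: 0.0433
finger_force: 40.5
```

Emit:
{"name": "send_rows", "arguments": {
  "rows": [
    {"fingers":-0.3,"slide":[0,0.06,-0.1],"roll":0},
    {"fingers":-0.3,"slide":[0,0.18,-0.2],"roll":0},
    {"fingers":-0.3,"slide":[0.01,0.32,-0.3],"roll":0},
    {"fingers":-0.3,"slide":[0.03,0.46,-0.4],"roll":0},
    {"fingers":-0.3,"slide":[0.05,0.6,-0.5],"roll":0},
    {"fingers":-0.3,"slide":[0.06,0.74,-0.5],"roll":0},
    {"fingers":-0.3,"slide":[0.08,0.88,-0.5],"roll":0},
    {"fingers":-0.3,"slide":[0.1,1,-0.5],"roll":0}
  ]
}}

```text
t: 42.45
tool_pos: [0.5546, -0.0777, 0.2032]
tcp_rot: [-0.0, -0.0, 1.0, 0.0]
contact_force: [0.2, 0.2, -1.7]
grip_width: 0.0432
finger_force: 40.5
```

Emit:
{"name": "send_rows", "arguments": {
  "rows": [
    {"fingers":-0.3,"slide":[0.01,0.12,0],"roll":0},
    {"fingers":-0.3,"slide":[0.02,0.25,0],"roll":0},
    {"fingers":-0.3,"slide":[0.04,0.375,0],"roll":0},
    {"fingers":-0.3,"slide":[0.05,0.5,0],"roll":0},
    {"fingers":-0.3,"slide":[0.06,0.625,0],"roll":0},
    {"fingers":-0.3,"slide":[0.07,0.75,0],"roll":0},
    {"fingers":-0.3,"slide":[0.09,0.875,0],"roll":0},
    {"fingers":-0.3,"slide":[0.1,1,0],"roll":0}
  ]
}}

```text
t: 43.45
tool_pos: [0.5448, 0.022, 0.2036]
tcp_rot: [-0.0, -0.0, 1.0, 0.0]
contact_force: [-0.8, -0.8, -2.2]
grip_width: 0.0431
finger_force: 40.5
```

Emit:
{"name": "send_rows", "arguments": {
  "rows": [
    {"fingers":-0.3,"slide":[0.01,0.12,0],"roll":0},
    {"fingers":-0.3,"slide":[0.03,0.25,0],"roll":0},
    {"fingers":-0.3,"slide":[0.04,0.375,0],"roll":0},
    {"fingers":-0.3,"slide":[0.06,0.5,0],"roll":0},
    {"fingers":-0.3,"slide":[0.07,0.625,0],"roll":0},
    {"fingers":-0.3,"slide":[0.09,0.75,0],"roll":0},
    {"fingers":-0.3,"slide":[0.1,0.875,0],"roll":0},
    {"fingers":-0.3,"slide":[0.12,1,0],"roll":0}
  ]
}}

```text
t: 44.45
tool_pos: [0.533, 0.122, 0.2036]
tcp_rot: [0.0, -0.0, 1.0, 0.0]
contact_force: [0.1, 0.0, -1.8]
grip_width: 0.0435
finger_force: 40.5
```

Emit:
{"name": "send_rows", "arguments": {
  "rows": [
    {"fingers":-0.3,"slide":[0.01,0.14,0],"roll":0},
    {"fingers":-0.3,"slide":[0.03,0.28,0],"roll":0},
    {"fingers":-0.3,"slide":[0.05,0.42,0],"roll":0},
    {"fingers":-0.3,"slide":[0.07,0.56,0],"roll":0},
    {"fingers":-0.3,"slide":[0.09,0.7,0],"roll":0},
    {"fingers":-0.3,"slide":[0.1,0.83,0],"roll":0},
    {"fingers":-0.3,"slide":[0.11,0.94,0],"roll":0},
    {"fingers":-0.3,"slide":[0.11,0.94,0],"roll":0}
  ]
}}

```text
t: 45.45
tool_pos: [0.5218, 0.2164, 0.2036]
tcp_rot: [-0.0, -0.001, 1.0, 0.0]
contact_force: [1.1, -0.4, -2.2]
grip_width: 0.0434
finger_force: 40.5
```

Emit:
{"name": "send_rows", "arguments": {
  "rows": [
    {"fingers":-0.3,"slide":[0,-0.01,0.1],"roll":0},
    {"fingers":-0.3,"slide":[0,-0.01,0.25],"roll":0},
    {"fingers":-0.3,"slide":[0,-0.01,0.4],"roll":0},
    {"fingers":-0.3,"slide":[0,-0.01,0.55],"roll":0},
    {"fingers":-0.3,"slide":[0,-0.01,0.7],"roll":0},
    {"fingers":-0.3,"slide":[0,-0.01,0.85],"roll":0},
    {"fingers":-0.3,"slide":[0,-0.01,0.95],"roll":0},
    {"fingers":-0.3,"slide":[0,-0.01,1],"roll":0}
  ]
}}

```text
t: 46.45
tool_pos: [0.5218, 0.2141, 0.1029]
tcp_rot: [-0.0, -0.0, 1.0, -0.0]
contact_force: [-0.3, 0.1, -1.7]
grip_width: 0.0432
finger_force: 40.5
```

Emit:
{"name": "send_rows", "arguments": {
  "rows": [
    {"fingers":-0.3,"slide":[0,0,0.08],"roll":0},
    {"fingers":-0.3,"slide":[0,0,0.16],"roll":0},
    {"fingers":-0.3,"slide":[0,0,0.24],"roll":0},
    {"fingers":-0.3,"slide":[0,0,0.32],"roll":0},
    {"fingers":-0.3,"slide":[0,0,0.4],"roll":0},
    {"fingers":-0.3,"slide":[0,0,0.44],"roll":0},
    {"fingers":-0.3,"slide":[0,0,0.475],"roll":0},
    {"fingers":-0.3,"slide":[0,0,0.475],"roll":0}
  ]
}}

```text
t: 47.45
tool_pos: [0.522, 0.2141, 0.0559]
tcp_rot: [-0.0, -0.0, 1.0, -0.0]
contact_force: [0.3, -0.3, -1.4]
grip_width: 0.0431
finger_force: 40.5
```

Emit:
{"name": "send_rows", "arguments": {
  "rows": [
    {"fingers":-0.3,"slide":[0,0,0.01],"roll":0},
    {"fingers":-0.3,"slide":[0,0,0.01],"roll":0},
    {"fingers":0.1,"slide":[0,0,0.01],"roll":0},
    {"fingers":0.3,"slide":[0,0,0.01],"roll":0},
    {"fingers":0.6,"slide":[0,0,0.01],"roll":0},
    {"fingers":1,"slide":[0,0,0.01],"roll":0},
    {"fingers":1,"slide":[0,0,0.01],"roll":0},
    {"fingers":1,"slide":[0,0,0.01],"roll":0}
  ]
}}

```text
t: 48.45
tool_pos: [0.522, 0.2142, 0.0551]
tcp_rot: [-0.0, -0.0, 1.0, 0.0]
contact_force: [-0.2, 0.7, -0.8]
grip_width: 0.0853
finger_force: 0.0
```

Emit:
{"name": "send_rows", "arguments": {
  "rows": [
    {"fingers":1,"slide":[0,0,-0.1],"roll":0},
    {"fingers":1,"slide":[0,0,-0.2],"roll":0},
    {"fingers":1,"slide":[0,0,-0.35],"roll":0},
    {"fingers":1,"slide":[0,0,-0.5],"roll":0},
    {"fingers":1,"slide":[0,0,-0.65],"roll":0},
    {"fingers":1,"slide":[0,0,-0.8],"roll":0},
    {"fingers":1,"slide":[0,0,-0.9],"roll":0},
    {"fingers":1,"slide":[0,0,-1],"roll":0}
  ]
}}

```text
t: 49.45
tool_pos: [0.5219, 0.2141, 0.1557]
tcp_rot: [-0.0, -0.0, 1.0, -0.0]
contact_force: [0.2, 0.3, -0.3]
grip_width: 0.085
finger_force: 0.0
```

```bash
python3 - <<'E'
from rig import robot
import cv2
c=robot.capture("scene");cv2.imwrite("pics/s7.png",c["pixels"][:,:,::-1])
E
```

```text
(no output)
```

View pics/s7.png

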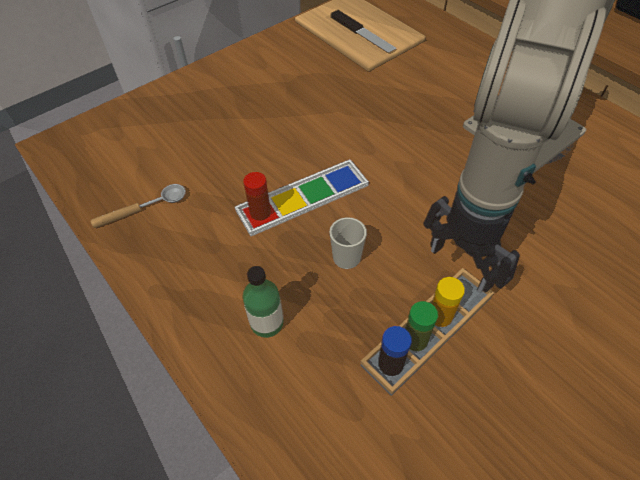

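Three jars stand correctly, with yellow at (449,300). Red is the last one.

Emit:
{"name": "send_rows", "arguments": {
  "rows": [
    {"fingers":1,"slide":[-0.03,-0.12,0],"roll":0},
    {"fingers":1,"slide":[-0.06,-0.25,0],"roll":0},
    {"fingers":1,"slide":[-0.1,-0.375,0],"roll":0},
    {"fingers":1,"slide":[-0.13,-0.5,0],"roll":0},
    {"fingers":1,"slide":[-0.16,-0.625,0],"roll":0},
    {"fingers":1,"slide":[-0.2,-0.75,0],"roll":0},
    {"fingers":1,"slide":[-0.23,-0.875,0],"roll":0},
    {"fingers":1,"slide":[-0.26,-1,0],"roll":0}
  ]
}}

```text
t: 50.5
tool_pos: [0.5482, 0.1133, 0.1551]
tcp_rot: [-0.0, -0.0, 1.0, 0.0]
contact_force: [0.5, -0.1, 0.3]
grip_width: 0.0852
finger_force: 0.0
```

Emit:
{"name": "send_rows", "arguments": {
  "rows": [
    {"fingers":1,"slide":[-0.03,-0.12,0],"roll":0},
    {"fingers":1,"slide":[-0.06,-0.25,0],"roll":0},
    {"fingers":1,"slide":[-0.1,-0.375,0],"roll":0},
    {"fingers":1,"slide":[-0.13,-0.5,0],"roll":0},
    {"fingers":1,"slide":[-0.16,-0.625,0],"roll":0},
    {"fingers":1,"slide":[-0.2,-0.75,0],"roll":0},
    {"fingers":1,"slide":[-0.23,-0.875,0],"roll":0},
    {"fingers":1,"slide":[-0.26,-1,0],"roll":0}
  ]
}}

```text
t: 51.5
tool_pos: [0.5743, 0.0133, 0.1551]
tcp_rot: [-0.0, -0.0, 1.0, 0.0]
contact_force: [0.1, 0.3, -0.7]
grip_width: 0.0852
finger_force: 0.0
```

Emit:
{"name": "send_rows", "arguments": {
  "rows": [
    {"fingers":1,"slide":[-0.03,-0.12,0],"roll":0},
    {"fingers":1,"slide":[-0.06,-0.25,0],"roll":0},
    {"fingers":1,"slide":[-0.1,-0.375,0],"roll":0},
    {"fingers":1,"slide":[-0.13,-0.5,0],"roll":0},
    {"fingers":1,"slide":[-0.16,-0.625,0],"roll":0},
    {"fingers":1,"slide":[-0.2,-0.75,0],"roll":0},
    {"fingers":1,"slide":[-0.23,-0.875,0],"roll":0},
    {"fingers":1,"slide":[-0.27,-1,0],"roll":0}
  ]
}}

```text
t: 52.5
tool_pos: [0.6012, -0.0867, 0.1551]
tcp_rot: [-0.0, -0.0, 1.0, 0.0]
contact_force: [-0.1, 0.6, -0.1]
grip_width: 0.0856
finger_force: 0.0
```

Emit:
{"name": "send_rows", "arguments": {
  "rows": [
    {"fingers":1,"slide":[-0.04,-0.14,0],"roll":0},
    {"fingers":1,"slide":[-0.08,-0.28,0],"roll":0},
    {"fingers":1,"slide":[-0.12,-0.43,0],"roll":0},
    {"fingers":1,"slide":[-0.16,-0.58,0],"roll":0},
    {"fingers":1,"slide":[-0.2,-0.73,0],"roll":0},
    {"fingers":1,"slide":[-0.23,-0.87,0],"roll":0},
    {"fingers":1,"slide":[-0.26,-1,0],"roll":0},
    {"fingers":1,"slide":[-0.26,-1,0],"roll":0}
  ]
}}

```text
t: 53.5
tool_pos: [0.627, -0.1875, 0.155]
tcp_rot: [0.0, 0.001, 1.0, -0.0]
contact_force: [0.3, 0.2, 1.0]
grip_width: 0.0853
finger_force: 0.0
```

```bash
python3 - <<'E'
from rig import robot
import cv2,numpy as np
from h import ray
print(robot.read_state()["tool_pos"])
c=robot.capture("wrist");im=c["pixels"];cv2.imwrite("pics/w8.png",im[:,:,::-1])
h=cv2.cvtColor(im,cv2.COLOR_RGB2HSV)
m=(((h[:,:,0]<4)|(h[:,:,0]>176))&(h[:,:,1]>150)&(h[:,:,2]>200)).astype(np.uint8)
k=max(cv2.findContours(m,0,1)[0],key=cv2.contourArea);(u,v),r=cv2.minEnclosingCircle(k);print(u,v,r,ray(c,u,v,.109).round(4))
E
```

```text
[ 0.62703412 -0.18753778  0.15497198]
314.5 280.0 44.51133346557617 [ 0.6288 -0.1912  0.109 ]
```

View pics/w8.png

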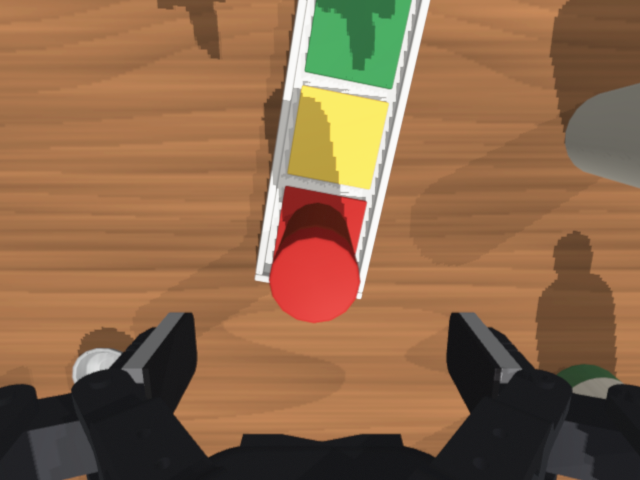

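The red lid (314,280) is about 4 mm off in y, so I'll correct that during the descent.

Emit:
{"name": "send_rows", "arguments": {
  "rows": [
    {"fingers":1,"slide":[-0.01,-0.04,0.14],"roll":0},
    {"fingers":1,"slide":[-0.01,-0.04,0.3],"roll":0},
    {"fingers":1,"slide":[-0.01,-0.04,0.46],"roll":0},
    {"fingers":1,"slide":[-0.01,-0.04,0.62],"roll":0},
    {"fingers":1,"slide":[-0.01,-0.04,0.76],"roll":0},
    {"fingers":1,"slide":[-0.01,-0.04,0.88],"roll":0},
    {"fingers":1,"slide":[-0.01,-0.04,1],"roll":0},
    {"fingers":1,"slide":[-0.01,-0.04,1],"roll":0}
  ]
}}

```text
t: 54.55
tool_pos: [0.6273, -0.1897, 0.054]
tcp_rot: [-0.001, -0.0, 1.0, 0.0]
contact_force: [-1.2, -0.5, -0.1]
grip_width: 0.0855
finger_force: 0.0
```

Emit:
{"name": "send_rows", "arguments": {
  "rows": [
    {"fingers":0.4,"slide":[0,0,0.015],"roll":0},
    {"fingers":0.2,"slide":[0,0,0.015],"roll":0},
    {"fingers":0,"slide":[0,0,0.015],"roll":0},
    {"fingers":-0.3,"slide":[0,0,0.015],"roll":0},
    {"fingers":-0.3,"slide":[0,0,0.015],"roll":0},
    {"fingers":-0.3,"slide":[0,0,0.015],"roll":0},
    {"fingers":-0.3,"slide":[0,0,0.015],"roll":0},
    {"fingers":-0.3,"slide":[0,0,0.015],"roll":0}
  ]
}}

```text
t: 55.55
tool_pos: [0.6285, -0.1901, 0.0542]
tcp_rot: [0.0, 0.0, 1.0, -0.0]
contact_force: [-0.7, -0.7, 5.1]
grip_width: 0.0434
finger_force: 40.1
```

Emit:
{"name": "send_rows", "arguments": {
  "rows": [
    {"fingers":-0.3,"slide":[0,0,-0.06],"roll":0},
    {"fingers":-0.3,"slide":[0,0,-0.15],"roll":0},
    {"fingers":-0.3,"slide":[0,0,-0.3],"roll":0},
    {"fingers":-0.3,"slide":[0,0,-0.45],"roll":0},
    {"fingers":-0.3,"slide":[0,0,-0.6],"roll":0},
    {"fingers":-0.3,"slide":[0,0,-0.75],"roll":0},
    {"fingers":-0.3,"slide":[0,0,-0.9],"roll":0},
    {"fingers":-0.3,"slide":[0,0,-1],"roll":0}
  ]
}}

```text
t: 56.55
tool_pos: [0.6284, -0.1899, 0.1549]
tcp_rot: [0.001, -0.0, 1.0, -0.0]
contact_force: [0.3, 0.1, -1.7]
grip_width: 0.0433
finger_force: 40.6
```

Emit:
{"name": "send_rows", "arguments": {
  "rows": [
    {"fingers":-0.3,"slide":[0.03,0.06,-0.1],"roll":0},
    {"fingers":-0.3,"slide":[0.07,0.18,-0.2],"roll":0},
    {"fingers":-0.3,"slide":[0.12,0.32,-0.3],"roll":0},
    {"fingers":-0.3,"slide":[0.18,0.46,-0.4],"roll":0},
    {"fingers":-0.3,"slide":[0.24,0.6,-0.5],"roll":0},
    {"fingers":-0.3,"slide":[0.3,0.74,-0.5],"roll":0},
    {"fingers":-0.3,"slide":[0.35,0.88,-0.5],"roll":0},
    {"fingers":-0.3,"slide":[0.4,1,-0.5],"roll":0}
  ]
}}

```text
t: 57.55
tool_pos: [0.5874, -0.0887, 0.2032]
tcp_rot: [-0.0, -0.0, 1.0, 0.0]
contact_force: [-0.3, 0.1, -1.7]
grip_width: 0.0436
finger_force: 40.6
```

Emit:
{"name": "send_rows", "arguments": {
  "rows": [
    {"fingers":-0.3,"slide":[0.05,0.12,0],"roll":0},
    {"fingers":-0.3,"slide":[0.11,0.25,0],"roll":0},
    {"fingers":-0.3,"slide":[0.17,0.375,0],"roll":0},
    {"fingers":-0.3,"slide":[0.22,0.5,0],"roll":0},
    {"fingers":-0.3,"slide":[0.28,0.625,0],"roll":0},
    {"fingers":-0.3,"slide":[0.34,0.75,0],"roll":0},
    {"fingers":-0.3,"slide":[0.39,0.875,0],"roll":0},
    {"fingers":-0.3,"slide":[0.45,1,0],"roll":0}
  ]
}}

```text
t: 58.55
tool_pos: [0.5428, 0.011, 0.2036]
tcp_rot: [0.0, -0.0, 1.0, 0.0]
contact_force: [-0.2, 0.5, -0.3]
grip_width: 0.0433
finger_force: 40.6
```

Emit:
{"name": "send_rows", "arguments": {
  "rows": [
    {"fingers":-0.3,"slide":[0.05,0.12,0],"roll":0},
    {"fingers":-0.3,"slide":[0.11,0.25,0],"roll":0},
    {"fingers":-0.3,"slide":[0.17,0.375,0],"roll":0},
    {"fingers":-0.3,"slide":[0.22,0.5,0],"roll":0},
    {"fingers":-0.3,"slide":[0.28,0.625,0],"roll":0},
    {"fingers":-0.3,"slide":[0.34,0.75,0],"roll":0},
    {"fingers":-0.3,"slide":[0.39,0.875,0],"roll":0},
    {"fingers":-0.3,"slide":[0.45,1,0],"roll":0}
  ]
}}

```text
t: 59.55
tool_pos: [0.4978, 0.111, 0.2036]
tcp_rot: [0.0, -0.0, 1.0, 0.0]
contact_force: [0.4, 0.4, -1.5]
grip_width: 0.0435
finger_force: 40.6
```

Emit:
{"name": "send_rows", "arguments": {
  "rows": [
    {"fingers":-0.3,"slide":[0.05,0.14,0],"roll":0},
    {"fingers":-0.3,"slide":[0.11,0.28,0],"roll":0},
    {"fingers":-0.3,"slide":[0.17,0.43,0],"roll":0},
    {"fingers":-0.3,"slide":[0.23,0.58,0],"roll":0},
    {"fingers":-0.3,"slide":[0.29,0.73,0],"roll":0},
    {"fingers":-0.3,"slide":[0.36,0.87,0],"roll":0},
    {"fingers":-0.3,"slide":[0.42,1,0],"roll":0},
    {"fingers":-0.3,"slide":[0.42,1,0],"roll":0}
  ]
}}

```text
t: 60.55
tool_pos: [0.4554, 0.2115, 0.2036]
tcp_rot: [-0.0, -0.001, 1.0, 0.0]
contact_force: [0.5, 0.1, -1.5]
grip_width: 0.0434
finger_force: 40.6
```

Emit:
{"name": "send_rows", "arguments": {
  "rows": [
    {"fingers":-0.3,"slide":[0,0.02,0.1],"roll":0},
    {"fingers":-0.3,"slide":[0,0.02,0.2],"roll":0},
    {"fingers":-0.3,"slide":[0,0.02,0.3],"roll":0},
    {"fingers":-0.3,"slide":[0,0.02,0.4],"roll":0},
    {"fingers":-0.3,"slide":[0,0.02,0.5],"roll":0},
    {"fingers":-0.3,"slide":[0,0.02,0.6],"roll":0},
    {"fingers":-0.3,"slide":[0,0.02,0.7],"roll":0},
    {"fingers":-0.3,"slide":[0,0.02,0.7],"roll":0}
  ]
}}

```text
t: 61.55
tool_pos: [0.4555, 0.2119, 0.1327]
tcp_rot: [-0.001, -0.0, 1.0, -0.0]
contact_force: [0.8, 0.8, -1.6]
grip_width: 0.0435
finger_force: 40.6
```

Emit:
{"name": "send_rows", "arguments": {
  "rows": [
    {"fingers":-0.3,"slide":[0,0.01,0.12],"roll":0},
    {"fingers":-0.3,"slide":[0,0.01,0.25],"roll":0},
    {"fingers":-0.3,"slide":[0,0.01,0.38],"roll":0},
    {"fingers":-0.3,"slide":[0,0.01,0.5],"roll":0},
    {"fingers":-0.3,"slide":[0,0.01,0.6],"roll":0},
    {"fingers":-0.3,"slide":[0,0.01,0.69],"roll":0},
    {"fingers":-0.3,"slide":[0,0.01,0.77],"roll":0},
    {"fingers":-0.3,"slide":[0,0.01,0.77],"roll":0}
  ]
}}

```text
t: 62.55
tool_pos: [0.4557, 0.213, 0.0561]
tcp_rot: [-0.0, -0.0, 1.0, -0.0]
contact_force: [-0.4, 0.2, -1.3]
grip_width: 0.0433
finger_force: 40.6
```

Emit:
{"name": "send_rows", "arguments": {
  "rows": [
    {"fingers":-0.3,"slide":[0,0,0.01],"roll":0},
    {"fingers":-0.3,"slide":[0,0,0.01],"roll":0},
    {"fingers":0.1,"slide":[0,0,0.01],"roll":0},
    {"fingers":0.3,"slide":[0,0,0.01],"roll":0},
    {"fingers":0.6,"slide":[0,0,0.01],"roll":0},
    {"fingers":1,"slide":[0,0,0.01],"roll":0},
    {"fingers":1,"slide":[0,0,0.01],"roll":0},
    {"fingers":1,"slide":[0,0,0.01],"roll":0}
  ]
}}

```text
t: 63.55
tool_pos: [0.456, 0.2131, 0.0556]
tcp_rot: [-0.0, -0.0, 1.0, -0.0]
contact_force: [0.1, 0.8, 0.3]
grip_width: 0.0855
finger_force: 0.0
```

Emit:
{"name": "send_rows", "arguments": {
  "rows": [
    {"fingers":1,"slide":[0,0,-0.1],"roll":0},
    {"fingers":1,"slide":[0,0,-0.2],"roll":0},
    {"fingers":1,"slide":[0,0,-0.35],"roll":0},
    {"fingers":1,"slide":[0,0,-0.5],"roll":0},
    {"fingers":1,"slide":[0,0,-0.65],"roll":0},
    {"fingers":1,"slide":[0,0,-0.8],"roll":0},
    {"fingers":1,"slide":[0,0,-0.9],"roll":0},
    {"fingers":1,"slide":[0,0,-1],"roll":0}
  ]
}}

```text
t: 64.55
tool_pos: [0.4559, 0.2131, 0.1562]
tcp_rot: [-0.0, -0.0, 1.0, -0.0]
contact_force: [0.1, 0.3, -0.4]
grip_width: 0.0851
finger_force: 0.0
```

Emit:
{"name": "send_rows", "arguments": {
  "rows": [
    {"fingers":1,"slide":[0,-0.1,-0.1],"roll":0},
    {"fingers":1,"slide":[0,-0.2,-0.2],"roll":0},
    {"fingers":1,"slide":[0,-0.35,-0.35],"roll":0},
    {"fingers":1,"slide":[0,-0.5,-0.5],"roll":0},
    {"fingers":1,"slide":[0,-0.65,-0.65],"roll":0},
    {"fingers":1,"slide":[0,-0.8,-0.8],"roll":0},
    {"fingers":1,"slide":[0,-1,-0.9],"roll":0},
    {"fingers":1,"slide":[0,-1,-0.9],"roll":0}
  ]
}}

```text
t: 65.55
tool_pos: [0.4566, 0.1114, 0.2467]
tcp_rot: [0.001, 0.002, 1.0, -0.0]
contact_force: [0.1, 0.8, -0.1]
grip_width: 0.0853
finger_force: 0.0
```

```bash
python3 - <<'E'
from rig import robot
import cv2
c=robot.capture("scene");cv2.imwrite("pics/s9.png",c["pixels"][:,:,::-1])
E
```

```text
(no output)
```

View pics/s9.png

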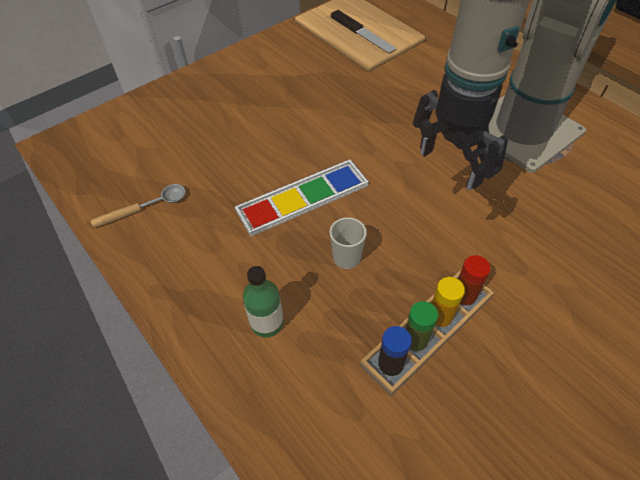

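All four jars stand upright in the rack: red (475,280), yellow (449,302), green (422,326) and blue (395,350), near to far. The bottle has not moved, and the arm is clear.

```bash
python3 -c "
from rig import robot
print(robot.hand_in())"
```

```text
the job is handed in; nothing more can be done
None
```

Job handed in at about 66 s: all four jars stand upright in the rack in reverse order (red nearest the robot, then yellow, green and blue farthest), and the oil bottle was not touched.

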